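# Free the seized knob of the fruit calliper and close it on the kiwi

### The arm

A 6-joint arm with a two-finger parallel gripper is mounted at the origin on a cart in front of the work surface, level with it; the furniture and walls round the work are solid. World frame = base frame: x ahead of the robot, y to its left, z up, the work surface at z = 0. Lengths are in mm, angles in rad, forces in N, time in s.
With the tool pointing down it reaches from about 400 to 925 mm from the base axis. Payload 12.5 kg.
Tool frame: the origin (TCP) lies at the very end of the fingers, on their centre line; the grasp point (between the pads) lies grip_depth behind it (grip_depth is the distance from the TCP to the grasp point, in mm); z points along the fingers, y is the line along which they close (so a half turn about z gives the same grasp; the last joint's range is limited). The gripper opens to 95 mm and grips with 3 to 60 N. Pads are 20 mm wide; open, the fingers measure 119 mm over their backs; the gripper's body (75 mm by 180 mm) begins 59 mm behind the grasp point.
Start: joints at [1.033, 0.491, 1.559, -0, 1.092, -0.106], TCP at [261.553, 567.659, 214.661] pointing down, gripper open.
Joint ranges: [-3.1, 3.1], [-0.84, 2.19], [0.05, 2.79], [-1.13, 4.28], [0.06, 2.93], [-2.69, 2.69]. Speed limits (rad/s): [2.22, 2.22, 2.79, 3.14, 3.14, 3.14].

### API

Orientations are given as [roll, pitch, yaw] about the fixed x, y, z axes, in that order (R = Rz(yaw) Ry(pitch) Rx(roll)).
In Python, from cell import state, read_camera, job_done, grip_depth gives the robot as it stands.
- The arm moves only by the tool drive_tool, never from a script. Its argument "targets" is a list of rows, each an object with "jaw": the opening, from 0 (shut) to 1 (fully open); "travel": the shift along the tool's x, y, z in m, a list of three; "twist": the turn about the tool's z in rad. In form: [{"jaw": jaw, "travel": [tx, ty, tz], "twist": twist}, ...]. A call has 1 to 8 rows; each row is the pose to reach, as a shift and turn from the pose commanded when the call began, along the tool's axes at that moment; what a row does not reach only later rows make up. A row lasts 1/12 s, in which the tool goes at most 41.7 mm and 7.16 degrees, less where a joint would pass 70% of its speed; a pose out of reach is approached as far as the arm can. A call with a gripper value outside its range is refused whole. The fingers move at their own pace and stop on an object; the grip force is fixed at half the most. Time passes only in rows, so rows that repeat a pose let the fingers close. It gives the time, the measured TCP pose, the force, the opening and the grip force at its end, in the units of the state.
- state(): the state, without advancing time (a new reading comes with each control period).
- read_camera(name): name is "scene" or "side" or "wrist"; returns a dict with "frame" (420x560x3 uint8, red, green, blue), "fx", "fy", "cx", "cy" (pixels), "R" (3x3) and "t" (3): a world point X has camera coordinates R X + t. Camera axes: x right, y down, z forward; pixel columns grow to the right and rows downward; lengths in mm; the calibration is good to about 2 mm. A picture is of the moment at which its call begins. There is no depth.
- job_done(): hands the job in; it is judged then, once.
The state is a dict: "t": time; "joints": joint angles; "qvel": joint speeds; "tau": joint torques, N m; "eef_pos": TCP position; "tcp_rot": TCP orientation; "ft_force": force on the tool from outside, world axes, zero at the start; "moment": the same for the moment, N m; "opening": opening from 0.0 (shut) to 1.0 (fully open); "grip_force": force on a finger pad.
Only numpy, scipy, OpenCV 4.12 (cv2) and the standard library are available. Lean on these libraries where they do the work, as an engineer would, in place of code of your own. Each camera call takes 0.05 s, during which the arm holds its last target. There are 200 camera calls.

### The job

The knob of the fruit calliper is gummed tight with juice. Break it loose with a short, firm clockwise twist, then keep turning it until the jaw holds the kiwi lightly but snugly between jaw and anvil, without bruising the fruit, and let go. Work the calliper by its knob only, and leave the things round about alone.

Things in the scene. Friction and masses are not known exactly. Their poses are not given: they have to be found in the camera images.
- calliper: Fixed fruit calliper, base plate 112 x 250 x 12 mm. Origin on the table; y axis along the jaw's travel, from the grey gear housing (76 mm square, top 60 mm above the table, centre y = -65 mm) to kiwi and anvil; z up. Base from y = -120 to +130 mm. Trough floor 16 mm above the table, its walls 86 mm apart, 30 mm high.
- knob_grip (a point): Grip point of the black knob on the gear housing: on the vertical knob axis, 90 mm above the table; turns with the knob. The knob is an upright bar 52 mm long (this point's x axis) and 16 mm thick (its y axis), from 70 to 104 mm above the table, on a round skirt 54 mm across.
- knob (a joint): Knob angle, rad, 0 at start, grows clockwise seen from above (0 to 3.3); closes the jaw 16 mm per rad. Seized: after up to 0.1 rad of play it takes 0.3 to 0.8 N m to break loose, easing off by 0.55 rad; then 0.06 N m of friction (paused, the knob may leave up to 0.06 N m the other way on the tool); it stays where left. Each N on the kiwi adds 0.016 N m. 0.7 to 2.1 rad in all.
- jaw: Moving jaw, aluminium plate 66 mm wide (x) and 50 mm high, driven by the knob along the calliper's y axis; its rubber pad gives slightly (about 20 N per mm). Body origin at the calliper's origin when the knob is at 0, so its y offset along the calliper is its travel.
- jaw_face (a point): Centre of the moving jaw's rubber face, 43 mm above the table.
- anvil: The second plate, of the same size, that faces the jaw from the far end of the trough, clamped at a place that differs each time; it does not yield. It carries a rubber pad on the side of the kiwi, worn to between 3 and 11 mm thick (differs each time).
- fruit: The kiwi lying loose in the trough between jaw and anvil, about 52 x 74 x 47 mm, irregular, its long axis (its y axis) roughly across the jaw's travel (52 to 55 mm along it); origin under its middle. The jaw pushes and turns it a little before it bears. It bruises when jaw or anvil press it with more than 12 N.
- kiwi_spare: Another kiwi on the table on the robot's side of the calliper, 51 x 71 x 45 mm, origin under its middle. Leave alone.
- size_gauge: Flat fruit gauge, a ring on a handle, 69 x 150 x 9 mm, on the table to the right of the calliper. Leave alone.
- secateurs: Hand secateurs lying on the table behind and to the right of the calliper, 58 x 176 x 19 mm. Leave alone.
- stamp: Wooden hand stamp standing on the far side of the calliper, 30 x 56 x 71 mm, origin under its middle. Leave alone.
- anvil_plate (a point): Centre of the front of the anvil's aluminium plate, behind its pad (the pad's face lies 3 to 11 mm nearer the kiwi), 43 mm above the table.
Things that resemble listed ones, but are neither listed nor needed, are in the scene too. Leave any black, green or yellow look-alike of the fruit alone.

How it is judged (in metres and radians):
On the way, in this order (a step that is already met when the one before it is completed fails the run):
1. the knob is broken loose (turned more than 0.55 rad) (value of joint knob above 0.55 rad), for 0.1 s.
2. the kiwi is held between jaw and anvil (more than 1 N on each) (contact force between each of jaw, anvil and fruit above 1 N), for 0.2 s.
At the end, for the whole second after the job is handed in: The kiwi lies at rest in the trough (less than 14 mm above its floor), held between jaw and anvil with at least 0.7 N on each; the knob has been turned more than 0.55 rad (contact force between each of jaw, anvil and fruit above 0.7 N and linear speed of fruit below 0.01 m/s and value of joint knob above 0.55 rad and z of fruit in the frame of calliper below 0.03 m); the robot touches nothing.
It fails at once if the kiwi is bruised (jaw or anvil press it with more than 12 N) (contact force between any of jaw, anvil and fruit above 12 N).
It fails at once if the robot pushes the kiwi in the trough, the jaw or the anvil (more than 2 N) (contact force between any of the arm, the fingers and fruit above 2 N or contact force between any of the fingers, the arm and jaw above 2 N or contact force between any of the fingers, the arm and anvil above 2 N).
It fails at once if a bystander is moved more than 30 mm (distance of any of kiwi_spare, size_gauge, secateurs, stamp from where it was at the start of the episode above 0.03 m).
It also fails if it takes over 64 s, if anything falls off the work surface, if the arm or the gripper's body presses on something with over 40 N, if the wrist force passes 120 N, or if a joint passes its speed limit or range.

## Working session

There is one attempt and no reset: what is moved stays moved. The work goes in short steps, Python scripts to look and compute and a tool call to move; the robot and the scene stay as the last step left them, time stands still between calls to the robot, and variables do not carry over. Pictures are saved under pics/ and viewed, at most 10 in all, crops included, and the job is handed in when it is done.

Besides the shell and the picture viewer there is one more tool, called as name([rows], argument=value, ...), one row to a line, values as JSON. drive_tool: Moves the arm, as the interface text tells. Its arguments: {"type":"object","properties":{"targets":{"type":"array"}},"required":["targets"]}

```bash
mkdir -p pics; python3 - <<'E'
from cell import state, read_camera, grip_depth
import cv2,numpy as np
print(grip_depth); s=state(); print(s)
for n in ("scene","side"):
    c=read_camera(n); cv2.imwrite(f"pics/{n}0.png",c["frame"][:,:,::-1]); np.savez(f"{n}0.npz",**c)
    print(n,c["fx"],c["fy"],c["cx"],c["cy"],c["R"],c["t"])
E
```

```text
18.8
{'t': 0.0, 'joints': array([ 1.03343224e+00,  4.91564975e-01,  1.55946630e+00,  1.95889542e-05,
        1.09169138e+00, -1.05597028e-01]), 'qvel': array([ 0.00160287, -0.00056838, -0.00220803, -0.0013886 , -0.00040802,
       -0.00089845]), 'tau': array([-1.25213563e-03, -6.12639499e+01, -2.58188760e+01,  6.92002242e-02,
        4.81184316e-02, -7.13330587e-05]), 'eef_pos': array([261.39264742, 567.43904849, 214.05258195]), 'tcp_rot': array([-3.14047078e+00, -1.36379454e-04,  2.70981648e+00]), 'ft_force': array([-0.2996428 , -0.16494327, -0.5756544 ]), 'moment': array([-0.01869259,  0.00167307, -0.00151629]), 'grip_force': 0.0, 'opening': 0.9992120312008791}
scene 528.9362465203073 528.9362465203073 275.97940339359616 212.18441105685307 [[ 0.51645243 -0.85627958 -0.00788509]
 [-0.59724259 -0.35358873 -0.71991409]
 [ 0.61365965  0.37651069 -0.69401839]] [-62.52003817 450.70082585 912.63758597]
side 380.14391524979317 380.14391524979317 281.576171340525 213.82673359616783 [[ 0.9279996  -0.37223875  0.01597007]
 [-0.24227185 -0.63544354 -0.73315473]
 [ 0.28305668  0.6764982  -0.67987433]] [-352.61283275  333.14857939  694.5052769 ]
```

View pics/scene0.png

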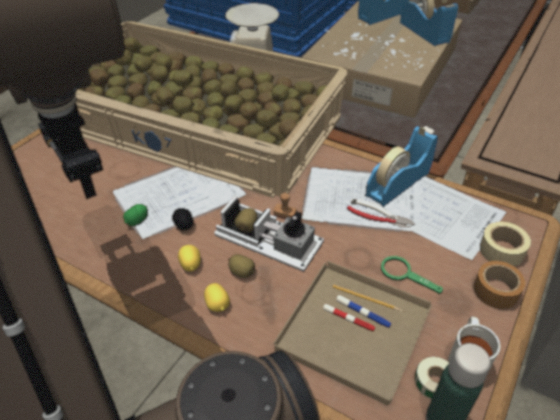

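View pics/side0.png

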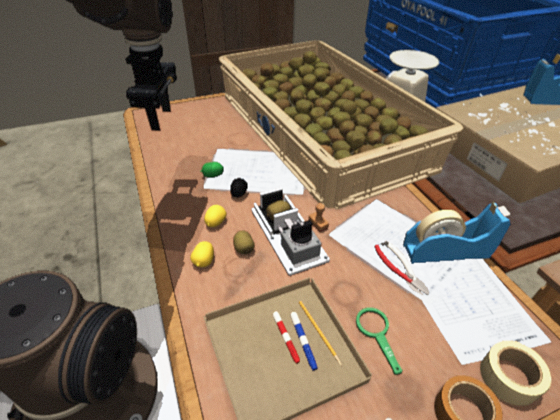

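The calliper is at scene (270,235) and side (290,235). Its knob is at scene (294,226) and side (302,230), and its kiwi at scene (246,219) and side (278,208). The other brown fruit, at scene (241,265), is the spare. The black (182,218), green (136,214) and yellow items are look-alikes. Enlarging to confirm.

```bash
python3 - <<'E'
import cv2,numpy as np
a=cv2.imread("pics/scene0.png")[185:275,205:335]; b=cv2.imread("pics/side0.png")[180:280,240:340]
a=cv2.resize(a,None,fx=6,fy=6,interpolation=2)[:540,:780]; 
b=cv2.resize(b,(600,600),interpolation=2)
cv2.imwrite("pics/ca.png",a); cv2.imwrite("pics/cb.png",b)
E
```

```text
(no output)
```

View pics/ca.png

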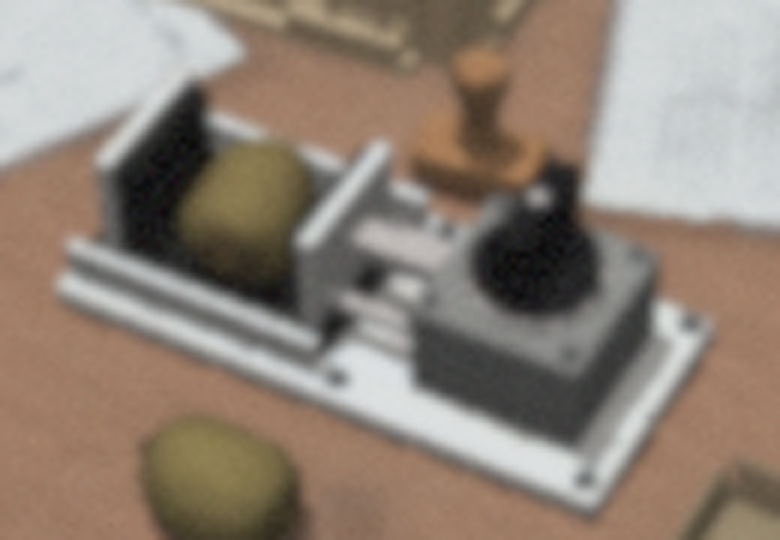

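View pics/cb.png

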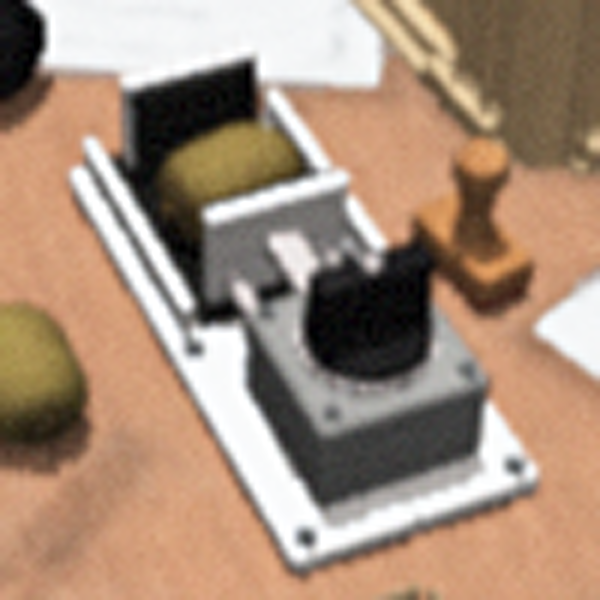

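Confirmed: the crop shows the housing with the black upright knob (scene crop 535,230), the jaw, kiwi and anvil. Next I cast rays through the base and housing corners in both views.

```bash
cat > h.py <<'E'
import numpy as np
def ray(c,u,v,z):
    R,t=c["R"],c["t"]; C=-R.T@t
    d=R.T@np.array([(u-c["cx"])/c["fx"],(v-c["cy"])/c["fy"],1]); return C+d*(z-C[2])/d[2]
def fit(m,w):
    m=np.array(m,float);w=np.array(w)[:,:2];a=m-m.mean(0);b=w-w.mean(0)
    th=np.arctan2((a[:,0]*b[:,1]-a[:,1]*b[:,0]).sum(),(a*b).sum())
    R=np.array([[np.cos(th),-np.sin(th)],[np.sin(th),np.cos(th)]])
    o=w.mean(0)-R@m.mean(0); return o,th,(w-o)@R-m
E
python3 - <<'E'
from h import *
M=[(-56,-120,12),(56,-120,12),(-56,130,12),(-38,-27,60),(-38,-103,60),(38,-103,60)]
P={"scene":[(595,508),(711,320),(62,283),(415,290),(578,380),(658,262)],"side":[(295,560),(535,475),(75,178),(247,300),(322,432),(487,378)]}
O={"scene":(205,185),"side":(240,180)}
A=[];B=[]
for n in P:
    c=np.load(n+"0.npz"); w=[ray(c,O[n][0]+p[0]/6-.4,O[n][1]+p[1]/6-.4,m[2]) for p,m in zip(P[n],M)]
    o,th,e=fit([m[:2] for m in M],w); print(n,o,th,e.round(1).tolist()); A+=w;B+=[m[:2] for m in M]
o,th,e=fit(B,A);print(o,th)
R=np.array([[np.cos(th),-np.sin(th)],[np.sin(th),np.cos(th)]])
print("knob",o+R@[0,-65])
c=np.load("side0.npz")
f=lambda n,p,z:R.T@(ray(np.load(n+"0.npz"),O[n][0]+p[0]/6-.4,O[n][1]+p[1]/6-.4,z)[:2]-o)
# knob bar top ends
print("bar",f("side",(312,272),104),f("side",(430,248),104))
print("jaw top",f("side",(207,215),66),f("side",(348,178),66),f("scene",(303,240),66),f("scene",(385,147),66))
print("anvil top",f("side",(127,82),66),f("side",(255,62),66),f("scene",(103,160),66),f("scene",(190,78),66))
E
```

```text
scene [500.10893008 243.98270265] 0.02375471829298241 [[0.1, -1.3], [-0.6, 3.5], [-1.0, -3.3], [9.4, 0.9], [-1.4, -0.8], [-6.4, 0.9]]
side [497.51023144 242.9781812 ] 0.03616655062556607 [[0.7, 0.2], [-3.2, 1.2], [0.3, -7.3], [3.5, 2.6], [1.2, 1.6], [-2.6, 1.7]]
[498.81224582 243.48097107] 0.029919035944777767
knob [500.75669304 178.51006124]
bar [-24.33765686 -60.63634593] [ 23.91925532 -66.25457583]
jaw top [-33.54247031  22.13096476] [31.28435955 20.3246043 ] [-30.09562485  23.91101773] [31.75284016 22.13331552]
anvil top [-32.90389118 116.47259836] [ 25.86497106 107.502917  ] [-30.21914968 118.53838457] [ 28.58375161 114.14948878]
```

drive_tool([
  {"jaw": 1, "travel": [-0.03, -0.02, 0], "twist": -0.06},
  {"jaw": 1, "travel": [-0.06, -0.04, 0], "twist": -0.12},
  {"jaw": 1, "travel": [-0.09, -0.06, 0], "twist": -0.18},
  {"jaw": 1, "travel": [-0.12, -0.08, 0], "twist": -0.24},
  {"jaw": 1, "travel": [-0.15, -0.1, 0], "twist": -0.3},
  {"jaw": 1, "travel": [-0.18, -0.12, 0], "twist": -0.36},
  {"jaw": 1, "travel": [-0.21, -0.14, 0], "twist": -0.42},
  {"jaw": 1, "travel": [-0.24, -0.16, 0], "twist": -0.46},
])

```text
t: 0.77
eef_pos: [413.1, 320.3, 214.5]
tcp_rot: [-3.142, -0.0, -3.11]
ft_force: [0.4, 0.4, -0.8]
opening: 1.0
grip_force: 0.0
```

drive_tool([
  {"jaw": 1, "travel": [-0.02, -0.033, 0], "twist": 0},
  {"jaw": 1, "travel": [-0.04, -0.067, 0], "twist": 0},
  {"jaw": 1, "travel": [-0.06, -0.1, 0], "twist": 0},
  {"jaw": 1, "travel": [-0.075, -0.13, 0], "twist": 0},
  {"jaw": 1, "travel": [-0.084, -0.144, 0], "twist": 0},
  {"jaw": 1, "travel": [-0.084, -0.144, 0], "twist": 0},
  {"jaw": 1, "travel": [-0.084, -0.144, 0], "twist": 0},
])

```text
t: 1.35
eef_pos: [500.7, 179.7, 214.3]
tcp_rot: [3.141, -0.001, -3.115]
ft_force: [0.1, 0.1, 0.1]
opening: 0.999
grip_force: 0.0
```

```bash
python3 - <<'E'
from cell import state, read_camera
import cv2,numpy as np
c=read_camera("wrist"); cv2.imwrite("pics/w1.png",c["frame"][:,:,::-1]); np.savez("w1.npz",**c)
s=state();print(s["eef_pos"],s["tcp_rot"],s["ft_force"],s["moment"]);print(c["R"],c["t"])
E
```

```text
[500.235458   180.50098001 214.40112576] [ 3.14145519e+00 -6.69657149e-04 -3.11403358e+00] [0.56900732 0.40846114 0.09338852] [ 0.09635026 -0.01237469 -0.01213424]
[[-2.62018338e-02  9.99656582e-01  4.27259920e-04]
 [ 9.61243128e-01  2.50776366e-02  2.74559214e-01]
 [ 2.74454210e-01  7.60465554e-03 -9.61570099e-01]] [-165.91648821 -516.61303913  251.38835703]
```

View pics/w1.png

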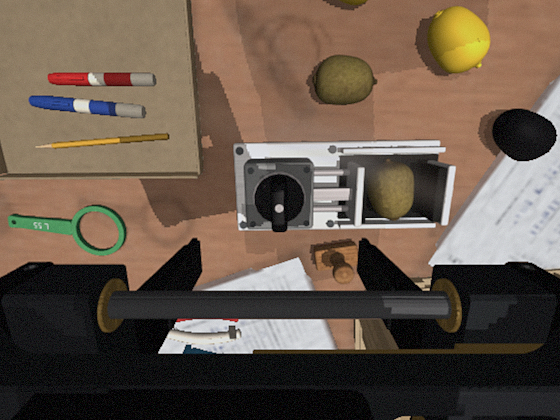

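The wrist view shows the knob at about (279,205), with its bar upright in the image; the kiwi is at (392,190), the jaw at (358,190) and the anvil at (443,190). Enlarging once for corners.

```bash
python3 - <<'E'
import cv2,numpy as np
a=cv2.imread("pics/w1.png")[130:240,225:335]
a=cv2.convertScaleAbs(a,alpha=2.2,beta=0)
a=cv2.resize(a,(600,600),interpolation=cv2.INTER_CUBIC); cv2.imwrite("pics/w1c.png",a)
E
```

```text
(no output)
```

View pics/w1c.png

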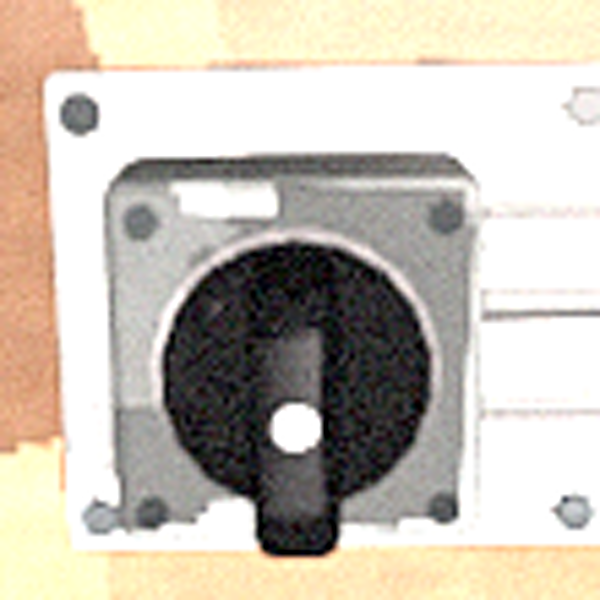

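```bash
python3 - <<'E'
from h import *
c=np.load("w1.npz"); g=lambda p,z:ray(c,225+p[0]/5.4545-.4,130+p[1]/5.4545-.4,z)[:2].round(1)
print("skirt",g((297,372),70), "diam",g((163,372),70),g((432,372),70))
print("bar ends",g((293,332),104),g((297,520),104), "sides",g((260,440),104),g((325,440),104))
print("housing top corners",[g(p,60) for p in((112,190),(478,190),(120,530),(465,530))])
print("base",[g(p,12) for p in((45,75),(75,548))])
w=lambda u,v,z:ray(c,u,v,z)[:2].round(1)
print("base far",w(440,141,12),w(446,226,12))
E
```

```text
skirt [499.4 179.1] diam [500.1 153. ] [498.7 205.3]
bar ends [484.1 178. ] [518.2 179.5] sides [503.6 172.7] [503.3 184.1]
housing top corners [array([466.4, 142.2]), array([464.5, 213.4]), array([536.2, 143.5]), array([534.4, 214.6])]
base [array([448. , 122.5]), array([557.8, 127.9])]
base far [438.7 369.7] [545.3 395.8]
```

drive_tool([
  {"jaw": 1, "travel": [0, -0.0015, 0.03], "twist": 0},
  {"jaw": 1, "travel": [0, -0.0015, 0.065], "twist": 0},
  {"jaw": 1, "travel": [0, -0.0015, 0.095], "twist": 0},
  {"jaw": 1, "travel": [0, -0.0015, 0.115], "twist": 0},
  {"jaw": 1, "travel": [0, -0.0015, 0.13], "twist": 0},
  {"jaw": 1, "travel": [0, -0.0015, 0.138], "twist": 0},
  {"jaw": 0.4, "travel": [0, -0.0015, 0.138], "twist": 0},
  {"jaw": 0.3, "travel": [0, -0.0015, 0.138], "twist": 0},
])

```text
t: 2.07
eef_pos: [500.5, 179.6, 77.0]
tcp_rot: [3.142, -0.0, -3.112]
ft_force: [-0.1, -0.1, 0.0]
opening: 0.911
grip_force: 0.0
```

drive_tool([
  {"jaw": 0, "travel": [0, 0, 0], "twist": 0},
  {"jaw": 0, "travel": [0, 0, 0], "twist": 0},
  {"jaw": 0, "travel": [0, 0, 0], "twist": 0},
  {"jaw": 0, "travel": [0, 0, 0], "twist": 0},
  {"jaw": 0, "travel": [0, 0, 0], "twist": 0},
])

```text
t: 2.48
eef_pos: [500.8, 178.8, 77.0]
tcp_rot: [3.141, 0.001, -3.113]
ft_force: [-0.1, 0.3, 0.7]
opening: 0.567
grip_force: 0.0
```

```bash
cat > st.py <<'E'
from cell import state
s=state();print(s["t"],s["eef_pos"].round(2),s["tcp_rot"].round(4),"F",s["ft_force"].round(2),"M",s["moment"].round(3),"q6",s["joints"][5].round(4),"tau6",s["tau"][5].round(4),s["opening"],s["grip_force"])
E
python3 st.py
```

```text
2.4833 [500.79 178.83  77.04] [ 3.1414e+00  7.0000e-04 -3.1134e+00] F [-0.12  0.31  0.72] M [-0.018 -0.022  0.004] q6 -1.3803 tau6 0.0009 0.5666676453354361 0.0
```

drive_tool([
  {"jaw": 0, "travel": [0, 0, 0], "twist": 0},
  {"jaw": 0, "travel": [0, 0, 0], "twist": 0},
  {"jaw": 0, "travel": [0, 0, 0], "twist": 0},
  {"jaw": 0, "travel": [0, 0, 0], "twist": 0},
  {"jaw": 0, "travel": [0, 0, 0], "twist": 0},
  {"jaw": 0, "travel": [0, 0, 0], "twist": 0},
  {"jaw": 0, "travel": [0, 0, 0], "twist": 0},
  {"jaw": 0, "travel": [0, 0, 0], "twist": 0},
])

```text
t: 3.15
eef_pos: [500.7, 179.2, 76.6]
tcp_rot: [3.141, 0.0, -3.113]
ft_force: [0.3, 3.9, -0.4]
opening: 0.169
grip_force: 30.0
```

```bash
python3 st.py
```

```text
3.15 [500.68 179.19  76.65] [ 3.1411e+00  3.0000e-04 -3.1134e+00] F [ 0.34  3.9  -0.35] M [0.897 0.005 0.006] q6 -1.3803 tau6 0.0314 0.16888755688463633 29.983533024787903
```

drive_tool([
  {"jaw": 0, "travel": [0, 0, 0], "twist": 0.1},
  {"jaw": 0, "travel": [0, 0, 0], "twist": 0.22},
  {"jaw": 0, "travel": [0, 0, 0], "twist": 0.34},
  {"jaw": 0, "travel": [0, 0, 0], "twist": 0.45},
  {"jaw": 0, "travel": [0, 0, 0], "twist": 0.55},
  {"jaw": 0, "travel": [0, 0, 0], "twist": 0.6},
  {"jaw": 0, "travel": [0, 0, 0], "twist": 0.6},
  {"jaw": 0, "travel": [0, 0, 0], "twist": 0.6},
])

```text
t: 3.82
eef_pos: [500.6, 179.5, 76.6]
tcp_rot: [3.141, -0.0, 2.569]
ft_force: [-0.8, 7.2, -1.0]
opening: 0.164
grip_force: 30.0
```

```bash
python3 st.py;  python3 - <<'E'
from cell import read_camera
import cv2,numpy as np
ims=[]
for n,(x,y) in {"scene":(205,185),"side":(240,180)}.items():
    c=read_camera(n); cv2.imwrite(f"pics/{n}1.png",c["frame"][:,:,::-1]); np.savez(f"{n}1.npz",**c)
    ims.append(cv2.resize(c["frame"][y:y+100,x:x+100,::-1],(400,400),interpolation=2))
cv2.imwrite("pics/m1.png",np.hstack(ims))
E
```

```text
3.8167 [500.61 179.48  76.63] [ 3.1407e+00 -3.0000e-04  2.5691e+00] F [-0.77  7.21 -1.01] M [ 1.312  0.068 -0.112] q6 -0.7798 tau6 0.1082 0.16395839220912878 29.955581724643707
```

View pics/m1.png

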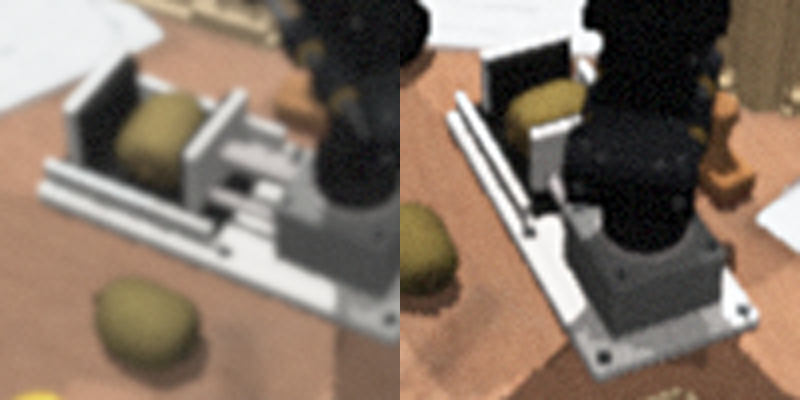

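The jaw has moved about 9 mm towards the kiwi (jaw top edge at left-panel (215,125)), so the knob is loose. I'll size the remaining gap from the earlier wrist picture.

```bash
python3 - <<'E'
import cv2,numpy as np
a=cv2.imread("pics/w1.png")[135:235,330:463]
a=cv2.convertScaleAbs(a,alpha=2.,beta=10)
cv2.imwrite("pics/w1d.png",cv2.resize(a,None,fx=6,fy=6,interpolation=cv2.INTER_CUBIC))
E
```

```text
(no output)
```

View pics/w1d.png

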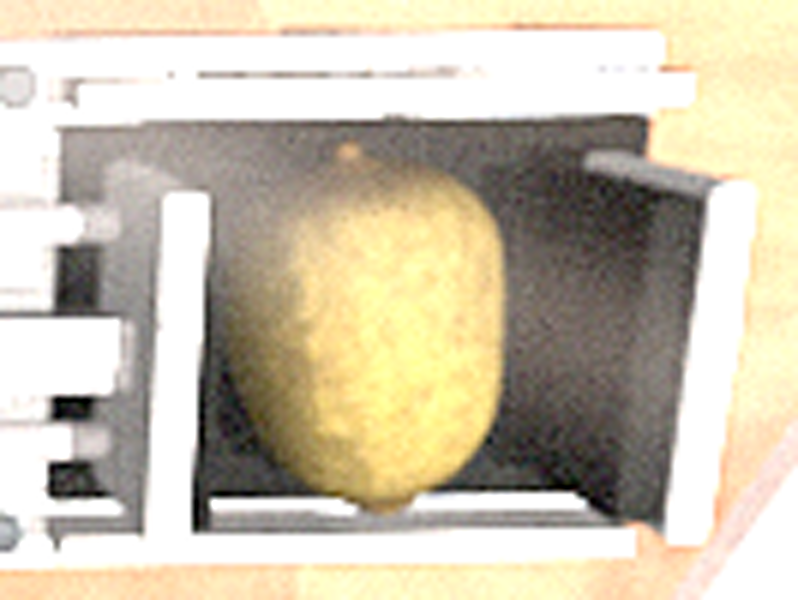

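```bash
python3 - <<'E'
from h import *
c=np.load("w1.npz"); th=.03;R=np.array([[np.cos(th),-np.sin(th)],[np.sin(th),np.cos(th)]]);k=np.array([500.3,178.9])
g=lambda u,v,z:(R.T@(ray(c,330+u/6-.4,135+v/6-.4,z)[:2]-k)+[0,-65]).round(1)
print("jaw top near/far",g(160,360,68),g(207,360,68),"anvil",g(690,360,68),g(733,360,68))
for z in(35,40,45):print("kiwi",z,g(228,310,z),g(503,300,z))
E
```

```text
jaw top near/far [-3.6 17.4] [-3.6 25.7] anvil [ -3.2 111.4] [ -3.2 119. ]
kiwi 35 [-5.8 38.5] [-7.6 91.8]
kiwi 40 [-6.9 37. ] [-8.6 89.5]
kiwi 45 [-7.9 35.6] [-9.6 87.3]
```

drive_tool([
  {"jaw": 0, "travel": [0, 0, 0], "twist": 0.05},
  {"jaw": 0, "travel": [0, 0, 0], "twist": 0.1},
  {"jaw": 0, "travel": [0, 0, 0], "twist": 0.15},
  {"jaw": 0, "travel": [0, 0, 0], "twist": 0.2},
  {"jaw": 0, "travel": [0, 0, 0], "twist": 0.24},
  {"jaw": 0, "travel": [0, 0, 0], "twist": 0.26},
  {"jaw": 0, "travel": [0, 0, 0], "twist": 0.28},
])

```text
t: 4.5
eef_pos: [500.8, 179.5, 76.6]
tcp_rot: [3.14, -0.0, 2.289]
ft_force: [0.3, 8.2, -1.9]
opening: 0.162
grip_force: 29.9
```

```bash
cat > look.py <<'E'
from cell import state,read_camera
import cv2,numpy as np
def mom():
    s=state(); return round(float(s["moment"][2]),3),round(float(s["tau"][5]),4)
m=[mom()]; c=read_camera("scene"); m.append(mom())
f=c["frame"].astype(int)[185:245,210:290]; 
hsv=cv2.cvtColor(c["frame"],cv2.COLOR_RGB2HSV)[190:240,215:275]
k=cv2.inRange(hsv,(20,90,40),(35,255,255)); ys,xs=np.nonzero(k)
s=state(); print(s["t"],"M",m,"q6",s["joints"][5].round(4),"yaw",s["tcp_rot"][2].round(4),"F",s["ft_force"].round(1),"kiwi n",len(xs),"cx",xs.mean().round(2)+215,"min",np.percentile(xs,3)+215,"max",np.percentile(xs,97)+215)
cv2.imwrite("pics/last.png",c["frame"][:,:,::-1])
E
python3 look.py
```

```text
4.55 M [(0.076, -0.2458), (0.074, -0.1366)] q6 -0.4978 yaw 2.2872 F [-0.   8.1 -1.3] kiwi n 267 cx 242.73 min 234.0 max 251.01999999999998
```

```bash
python3 - <<'E'
from h import *
import cv2
f=cv2.imread("pics/scene0.png"); hsv=cv2.cvtColor(f,cv2.COLOR_BGR2HSV)[190:240,215:275]
k=cv2.inRange(hsv,(20,90,40),(35,255,255)); ys,xs=np.nonzero(k); print(len(xs),xs.mean()+215,np.percentile(xs,3)+215,np.percentile(xs,97)+215)
c=np.load("scene0.npz"); th=.03;R=np.array([[np.cos(th),-np.sin(th)],[np.sin(th),np.cos(th)]]);k=np.array([500.3,178.9])
def pr(x,y,z):
    w=np.append(R@np.array([x,y+65])+k,z); p=c["R"]@w+c["t"]; return (c["fx"]*p[0]/p[2]+c["cx"]).round(1)
print([ (y,pr(-7,y,40)) for y in (37,63,90,100,104,108)])
E
```

```text
287 245.5609756097561 236.0 254.0
[(37, np.float64(255.5)), (63, np.float64(246.5)), (90, np.float64(237.2)), (100, np.float64(233.8)), (104, np.float64(232.4)), (108, np.float64(231.1))]
```

drive_tool([
  {"jaw": 0, "travel": [0, 0, 0], "twist": 0.01},
  {"jaw": 0, "travel": [0, 0, 0], "twist": 0.02},
  {"jaw": 0, "travel": [0, 0, 0], "twist": 0.03},
  {"jaw": 0, "travel": [0, 0, 0], "twist": 0.04},
  {"jaw": 0, "travel": [0, 0, 0], "twist": 0.05},
  {"jaw": 0, "travel": [0, 0, 0], "twist": 0.06},
])

```text
t: 5.05
eef_pos: [500.8, 179.6, 76.6]
tcp_rot: [3.14, -0.0, 2.229]
ft_force: [0.6, 8.7, -2.9]
opening: 0.169
grip_force: 29.9
```

```bash
python3 look.py
```

```text
5.1 M [(0.05, -0.1253), (0.051, -0.0418)] q6 -0.4391 yaw 2.2285 F [ 0.4  8.2 -0.8] kiwi n 258 cx 242.39 min 234.0 max 251.0
```

drive_tool([
  {"jaw": 0, "travel": [0, 0, 0], "twist": 0.01},
  {"jaw": 0, "travel": [0, 0, 0], "twist": 0.02},
  {"jaw": 0, "travel": [0, 0, 0], "twist": 0.03},
])

```text
t: 5.35
eef_pos: [500.9, 179.6, 76.6]
tcp_rot: [3.14, -0.0, 2.199]
ft_force: [0.2, 8.9, -1.7]
opening: 0.164
grip_force: 29.9
```

```bash
python3 look.py
```

```text
5.4 M [(0.067, -0.128), (0.052, -0.0425)] q6 -0.4091 yaw 2.1985 F [ 0.2  8.5 -1.1] kiwi n 259 cx 242.49 min 233.0 max 251.0
```

drive_tool([
  {"jaw": 0, "travel": [0, 0, 0], "twist": 0.01},
  {"jaw": 0, "travel": [0, 0, 0], "twist": 0.02},
  {"jaw": 0, "travel": [0, 0, 0], "twist": 0.03},
])

```text
t: 5.65
eef_pos: [500.9, 179.6, 76.6]
tcp_rot: [3.14, -0.0, 2.169]
ft_force: [0.8, 9.6, -0.0]
opening: 0.167
grip_force: 29.9
```

```bash
python3 look.py
```

```text
5.7 M [(0.097, -0.1282), (0.038, -0.0426)] q6 -0.3791 yaw 2.1684 F [-0.4  9.2 -1.2] kiwi n 263 cx 242.21 min 234.0 max 251.0
```

```bash
sed -i 's/^m=\[mom()\].*/m=[mom()]\nfor _ in range(3):\n    c=read_camera("scene"); m.append(mom())\nprint("mean",np.mean([a[0] for a in m]).round(3))/' look.py
```

drive_tool([
  {"jaw": 0, "travel": [0, 0, 0], "twist": 0.01},
  {"jaw": 0, "travel": [0, 0, 0], "twist": 0.02},
  {"jaw": 0, "travel": [0, 0, 0], "twist": 0.03},
])

```text
t: 5.95
eef_pos: [500.9, 179.6, 76.6]
tcp_rot: [3.14, -0.0, 2.139]
ft_force: [-0.3, 9.0, -2.3]
opening: 0.169
grip_force: 29.9
```

```bash
python3 look.py
```

```text
mean 0.025
6.1 M [(0.068, -0.1283), (0.047, -0.0428), (0.063, 0.1559), (-0.077, 0.031)] q6 -0.3501 yaw 2.1394 F [ 0.6  8.3 -1.1] kiwi n 260 cx 241.97 min 233.0 max 251.0
```

```bash
sed -i 's/range(3)/range(1)/' look.py
```

drive_tool([
  {"jaw": 0, "travel": [0, 0, 0], "twist": 0.01},
  {"jaw": 0, "travel": [0, 0, 0], "twist": 0.02},
  {"jaw": 0, "travel": [0, 0, 0], "twist": 0.03},
])

```text
t: 6.35
eef_pos: [500.9, 179.6, 76.6]
tcp_rot: [3.14, -0.001, 2.109]
ft_force: [0.3, 8.5, -1.5]
opening: 0.168
grip_force: 29.9
```

```bash
python3 look.py
```

```text
mean 0.067
6.4 M [(0.106, -0.1292), (0.028, -0.0432)] q6 -0.3191 yaw 2.1084 F [-0.1  8.7 -1.9] kiwi n 258 cx 241.98 min 233.0 max 251.0
```

drive_tool([
  {"jaw": 0, "travel": [0, 0, 0], "twist": 0.01},
  {"jaw": 0, "travel": [0, 0, 0], "twist": 0.02},
])

```text
t: 6.57
eef_pos: [500.9, 179.6, 76.6]
tcp_rot: [3.14, -0.001, 2.089]
ft_force: [0.6, 9.2, -2.0]
opening: 0.167
grip_force: 29.9
```

```bash
python3 look.py
```

```text
mean 0.084
6.6167 M [(0.096, -0.1527), (0.073, -0.049)] q6 -0.2991 yaw 2.0885 F [ 1.5  8.9 -2.1] kiwi n 266 cx 241.84 min 233.0 max 251.0
```

drive_tool([
  {"jaw": 0, "travel": [0, 0, 0], "twist": 0.01},
  {"jaw": 0, "travel": [0, 0, 0], "twist": 0.02},
])

```text
t: 6.78
eef_pos: [500.9, 179.6, 76.6]
tcp_rot: [3.14, -0.001, 2.069]
ft_force: [1.0, 9.5, -1.8]
opening: 0.166
grip_force: 29.9
```

```bash
python3 look.py
```

```text
mean 0.018
6.8333 M [(-0.015, -0.153), (0.051, -0.049)] q6 -0.2791 yaw 2.0685 F [ 1.   9.2 -2.5] kiwi n 260 cx 241.7 min 233.0 max 250.23
```

drive_tool([
  {"jaw": 0, "travel": [0, 0, 0], "twist": 0.01},
  {"jaw": 0, "travel": [0, 0, 0], "twist": 0.02},
  {"jaw": 0, "travel": [0, 0, 0], "twist": 0.03},
])

```text
t: 7.08
eef_pos: [500.9, 179.6, 76.6]
tcp_rot: [3.14, -0.001, 2.039]
ft_force: [0.7, 8.9, -1.9]
opening: 0.163
grip_force: 29.9
```

```bash
python3 look.py
```

```text
mean 0.066
7.1333 M [(0.063, -0.1285), (0.068, -0.0431)] q6 -0.2491 yaw 2.0384 F [ 0.8  9.5 -1.6] kiwi n 258 cx 241.45 min 232.71 max 250.0
```

Still free, and the kiwi is still sliding (cx keeps falling). Continuing.

drive_tool([
  {"jaw": 0, "travel": [0, 0, 0], "twist": 0.01},
  {"jaw": 0, "travel": [0, 0, 0], "twist": 0.02},
  {"jaw": 0, "travel": [0, 0, 0], "twist": 0.03},
])

```text
t: 7.38
eef_pos: [501.0, 179.6, 76.6]
tcp_rot: [3.14, -0.001, 2.009]
ft_force: [1.5, 9.8, -2.2]
opening: 0.167
grip_force: 29.9
```

```bash
python3 look.py
```

```text
mean 0.056
7.4333 M [(0.082, -0.1287), (0.031, -0.0431)] q6 -0.2191 yaw 2.0084 F [ 1.4  9.4 -2.6] kiwi n 262 cx 241.29 min 232.0 max 250.0
```

drive_tool([
  {"jaw": 0, "travel": [0, 0, 0], "twist": 0.01},
  {"jaw": 0, "travel": [0, 0, 0], "twist": 0.02},
  {"jaw": 0, "travel": [0, 0, 0], "twist": 0.03},
])

```text
t: 7.68
eef_pos: [500.9, 179.6, 76.7]
tcp_rot: [3.14, -0.001, 1.979]
ft_force: [1.3, 9.4, -1.9]
opening: 0.168
grip_force: 29.9
```

```bash
python3 look.py
```

```text
mean 0.056
7.7333 M [(0.057, -0.1288), (0.056, -0.0432)] q6 -0.1891 yaw 1.9784 F [ 1.3  9.3 -2.4] kiwi n 270 cx 241.15 min 232.0 max 250.0
```

drive_tool([
  {"jaw": 0, "travel": [0, 0, 0], "twist": 0.01},
  {"jaw": 0, "travel": [0, 0, 0], "twist": 0.02},
  {"jaw": 0, "travel": [0, 0, 0], "twist": 0.03},
])

```text
t: 7.98
eef_pos: [501.0, 179.6, 76.6]
tcp_rot: [3.14, -0.001, 1.949]
ft_force: [2.0, 9.9, -1.6]
opening: 0.171
grip_force: 29.9
```

```bash
python3 look.py
```

```text
mean 0.034
8.0333 M [(0.075, -0.1289), (-0.006, -0.0434)] q6 -0.1591 yaw 1.9485 F [ 1.1  9.2 -1.1] kiwi n 255 cx 241.17000000000002 min 232.0 max 250.0
```

drive_tool([
  {"jaw": 0, "travel": [0, 0, 0], "twist": 0.01},
  {"jaw": 0, "travel": [0, 0, 0], "twist": 0.02},
])

```text
t: 8.2
eef_pos: [501.0, 179.6, 76.6]
tcp_rot: [3.14, -0.001, 1.929]
ft_force: [1.4, 9.2, -2.6]
opening: 0.167
grip_force: 29.9
```

```bash
python3 look.py
```

```text
mean 0.06
8.25 M [(0.086, -0.1535), (0.035, -0.0494)] q6 -0.1391 yaw 1.9285 F [ 1.   8.7 -2.3] kiwi n 258 cx 241.03 min 232.0 max 250.0
```

drive_tool([
  {"jaw": 0, "travel": [0, 0, 0], "twist": 0.01},
  {"jaw": 0, "travel": [0, 0, 0], "twist": 0.02},
  {"jaw": 0, "travel": [0, 0, 0], "twist": 0.03},
])

```text
t: 8.5
eef_pos: [501.0, 179.6, 76.7]
tcp_rot: [3.14, -0.001, 1.899]
ft_force: [0.4, 8.9, -2.1]
opening: 0.167
grip_force: 29.9
```

```bash
python3 look.py
```

```text
mean 0.032
8.55 M [(0.017, -0.1292), (0.048, -0.044)] q6 -0.1091 yaw 1.8984 F [ 1.3  9.1 -2.1] kiwi n 254 cx 240.86 min 232.0 max 250.0
```

drive_tool([
  {"jaw": 0, "travel": [0, 0, 0], "twist": 0.01},
  {"jaw": 0, "travel": [0, 0, 0], "twist": 0.02},
  {"jaw": 0, "travel": [0, 0, 0], "twist": 0.03},
])

```text
t: 8.8
eef_pos: [501.0, 179.7, 76.6]
tcp_rot: [3.14, -0.001, 1.869]
ft_force: [1.8, 9.3, -2.5]
opening: 0.166
grip_force: 29.9
```

```bash
python3 look.py; python3 -c "
import cv2
a=cv2.imread('pics/last.png')[190:250,210:290]
cv2.imwrite('pics/z1.png',cv2.resize(cv2.convertScaleAbs(a,alpha=1.6,beta=20),(800,600),interpolation=2))"
```

```text
mean 0.064
8.85 M [(0.059, -0.1293), (0.07, -0.0442)] q6 -0.0791 yaw 1.8684 F [ 1.2  8.5 -1.9] kiwi n 264 cx 240.56 min 232.0 max 249.10999999999999
```

View pics/z1.png

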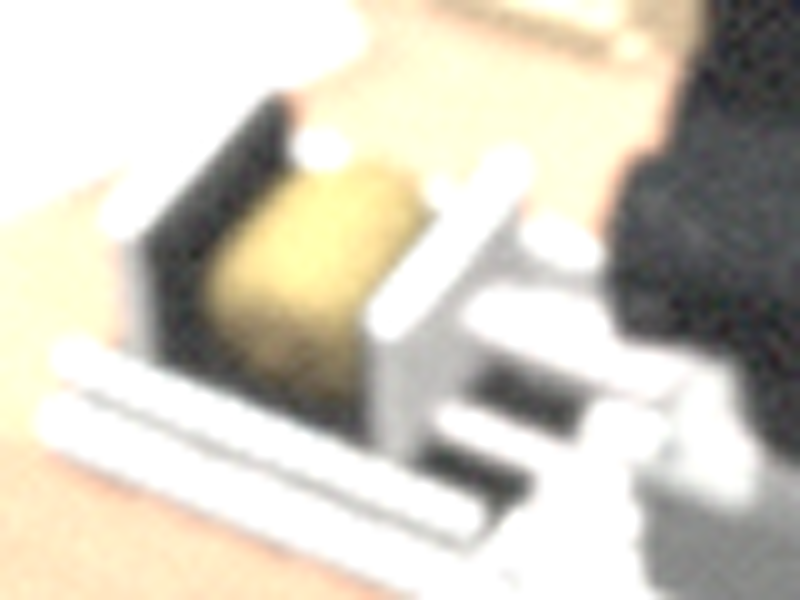

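The kiwi's leading edge (crop col ~207) is within a few mm of the anvil pad, and the jaw (col ~365) is against the kiwi. I'm switching to smaller steps.

drive_tool([
  {"jaw": 0, "travel": [0, 0, 0], "twist": 0.01},
  {"jaw": 0, "travel": [0, 0, 0], "twist": 0.02},
])

```text
t: 9.02
eef_pos: [501.0, 179.6, 76.6]
tcp_rot: [3.14, -0.001, 1.849]
ft_force: [1.3, 9.7, -3.6]
opening: 0.166
grip_force: 29.9
```

```bash
python3 look.py
```

```text
mean 0.056
9.0667 M [(0.122, -0.1531), (-0.011, -0.047)] q6 -0.0591 yaw 1.8485 F [ 1.2  8.5 -2.9] kiwi n 254 cx 240.75 min 232.0 max 249.41
```

drive_tool([
  {"jaw": 0, "travel": [0, 0, 0], "twist": 0.01},
])

```text
t: 9.15
eef_pos: [501.0, 179.7, 76.6]
tcp_rot: [3.14, -0.001, 1.84]
ft_force: [2.2, 9.8, -2.8]
opening: 0.167
grip_force: 29.9
```

```bash
python3 look.py
```

```text
mean 0.082
9.2 M [(0.091, -0.2105), (0.074, -0.0879)] q6 -0.0492 yaw 1.8386 F [ 0.9  9.2 -2. ] kiwi n 262 cx 240.7 min 232.0 max 249.17
```

drive_tool([
  {"jaw": 0, "travel": [0, 0, 0], "twist": 0.01},
])

```text
t: 9.28
eef_pos: [501.0, 179.7, 76.6]
tcp_rot: [3.14, -0.001, 1.83]
ft_force: [2.2, 9.2, -3.3]
opening: 0.168
grip_force: 29.9
```

```bash
python3 look.py
```

```text
mean 0.096
9.3333 M [(0.081, -0.2059), (0.111, -0.077)] q6 -0.0393 yaw 1.8286 F [ 1.1  8.  -2.9] kiwi n 250 cx 240.72 min 232.0 max 249.0
```

drive_tool([
  {"jaw": 0, "travel": [0, 0, 0], "twist": 0.01},
])

```text
t: 9.42
eef_pos: [501.0, 179.7, 76.6]
tcp_rot: [3.14, -0.001, 1.82]
ft_force: [1.8, 9.7, -2.2]
opening: 0.167
grip_force: 29.9
```

```bash
python3 look.py
```

```text
mean 0.127
9.4667 M [(0.116, -0.1916), (0.138, -0.0617)] q6 -0.0293 yaw 1.8186 F [ 0.7  9.7 -3.1] kiwi n 259 cx 240.47 min 232.0 max 249.26
```

drive_tool([
  {"jaw": 0, "travel": [0, 0, 0], "twist": 0.01},
])

```text
t: 9.55
eef_pos: [501.0, 179.7, 76.6]
tcp_rot: [3.14, -0.001, 1.81]
ft_force: [1.7, 9.2, -2.3]
opening: 0.168
grip_force: 29.9
```

```bash
python3 look.py
```

```text
mean 0.11
9.6 M [(0.15, -0.175), (0.071, -0.0444)] q6 -0.0193 yaw 1.8087 F [ 1.1  9.4 -2.7] kiwi n 267 cx 240.35 min 231.0 max 249.0
```

drive_tool([
  {"jaw": 0, "travel": [0, 0, 0], "twist": 0},
  {"jaw": 0, "travel": [0, 0, 0], "twist": 0},
  {"jaw": 0, "travel": [0, 0, 0], "twist": 0},
  {"jaw": 0, "travel": [0, 0, 0], "twist": 0},
])

```text
t: 9.93
eef_pos: [501.0, 179.7, 76.6]
tcp_rot: [3.14, -0.001, 1.81]
ft_force: [1.4, 10.4, -2.8]
opening: 0.164
grip_force: 29.9
```

```bash
sed 's/range(1)/range(5)/' look.py > l5.py; python3 l5.py
```

```text
mean 0.055
10.1833 M [(0.018, 0.0591), (0.089, 0.0592), (0.061, 0.0592), (0.038, 0.0592), (0.078, 0.0592), (0.049, 0.0592)] q6 -0.0203 yaw 1.8096 F [ 2.1  9.5 -2.5] kiwi n 251 cx 240.64 min 232.0 max 249.0
```

drive_tool([
  {"jaw": 0.25, "travel": [0, 0, 0], "twist": 0},
  {"jaw": 0.35, "travel": [0, 0, 0], "twist": 0},
  {"jaw": 0.45, "travel": [0, 0, 0], "twist": 0},
  {"jaw": 0.5, "travel": [0, 0, 0], "twist": 0},
  {"jaw": 0.5, "travel": [0, 0, 0], "twist": 0},
  {"jaw": 0.5, "travel": [0, 0, -0.01], "twist": 0},
  {"jaw": 0.5, "travel": [0, 0, -0.04], "twist": 0},
  {"jaw": 0.5, "travel": [0, 0, -0.08], "twist": 0},
])

```text
t: 10.85
eef_pos: [499.4, 178.4, 156.2]
tcp_rot: [-3.137, -0.0, 1.81]
ft_force: [0.7, 0.1, -0.0]
opening: 0.497
grip_force: 0.0
```

drive_tool([
  {"jaw": 0.5, "travel": [0, 0, -0.03], "twist": 0},
  {"jaw": 0.5, "travel": [0, 0, -0.06], "twist": 0},
  {"jaw": 0.5, "travel": [0, 0, -0.06], "twist": 0},
  {"jaw": 0.5, "travel": [0, 0, -0.06], "twist": 0},
])

```text
t: 11.18
eef_pos: [501.0, 178.9, 218.7]
tcp_rot: [3.138, 0.0, 1.81]
ft_force: [0.4, 1.6, -1.1]
opening: 0.498
grip_force: 0.0
```

```bash
python3 look.py; python3 -c "
import cv2
a=cv2.imread('pics/last.png')[185:260,215:315]
cv2.imwrite('pics/z2.png',cv2.resize(cv2.convertScaleAbs(a,alpha=1.3,beta=10),(800,600),interpolation=2))"
```

```text
mean 0.04
11.2333 M [(0.039, 0.0016), (0.042, 0.0013)] q6 -0.0203 yaw 1.8098 F [-0.1 -1.   0.3] kiwi n 259 cx 240.46 min 231.0 max 249.0
```

View pics/z2.png

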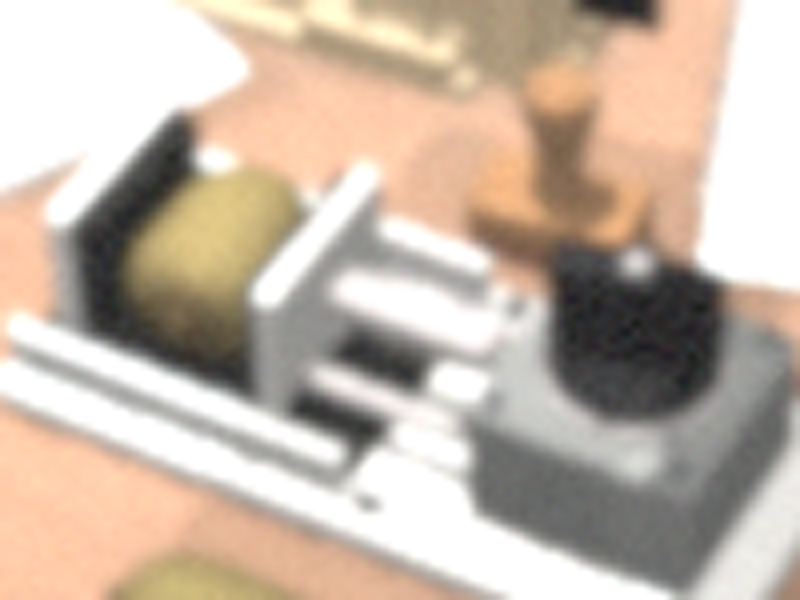

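The kiwi (crop 210,260) sits between the jaw and the anvil pad. The knob has turned, the stamp is in place and the gripper is clear, so I'm handing in.

```bash
python3 -c "
from cell import job_done
print(job_done())"
```

```text
the job is handed in; nothing more can be done
None
```

I broke the knob loose and turned it about 1.35 rad, until the torque showed the kiwi held at an estimated 3–7 N. I then let go, raised the gripper clear and handed the job in; the hand-in returned no verdict.

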